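Square up the feed tubs for the keepers' round

TASK

A toy duck has been left where the feed tubs go: put it in the red toy basin. Nudge the three feed tubs along the counter, without lifting or tipping them, into a straight, even row: each flush and square against the metal stop rail and centred on the tag of its lid's colour. Leave the other things on the counter where they are.

Things in the scene. Friction and masses are not known exactly. Their poses are not given: they have to be found in the camera images.
- rail: Fixed straight aluminium stop rail on the counter, 24 mm thick (its x) by 580 mm long (its y) by 30 mm high; origin at the centre of its underside. Its front face, towards the robot, is the plane x = -12 mm in its frame.
- tag_red: Red plastic tag, 18 x 50 x 6 mm, fixed on top of the rail; it marks the middle of the red-lidded tub's place. Origin at the centre of its underside (30 mm above the counter), axes parallel to the rail's. The three tags are 175 mm apart, their order varies.
- tag_yellow: Yellow plastic tag, 18 x 50 x 6 mm, fixed on top of the rail; it marks the middle of the yellow-lidded tub's place. Origin at the centre of its underside (30 mm above the counter), axes parallel to the rail's. The three tags are 175 mm apart, their order varies.
- tag_green: Green plastic tag, 18 x 50 x 6 mm, fixed on top of the rail; it marks the middle of the green-lidded tub's place. Origin at the centre of its underside (30 mm above the counter), axes parallel to the rail's. The three tags are 175 mm apart, their order varies.
- tub_red: Closed feed tub, white box with red lid fixed on, 100 mm (its x, towards the rail) by 96 mm (its y, along the rail) by 60 mm high, upright sides, about 0.45 kg, loose on the counter. Origin at the centre of its underside, z up.
- tub_yellow: Closed feed tub, white box with yellow lid fixed on, 100 mm (its x, towards the rail) by 96 mm (its y, along the rail) by 60 mm high, upright sides, about 0.45 kg, loose on the counter. Origin at the centre of its underside, z up.
- tub_green: Closed feed tub, white box with green lid fixed on, 100 mm (its x, towards the rail) by 96 mm (its y, along the rail) by 60 mm high, upright sides, about 0.45 kg, loose on the counter. Origin at the centre of its underside, z up.
- duck: Light blue rubber duck with an orange beak, about 78 mm long (its x, beak towards -x) by 48 mm wide (its y) by 78 mm high, 80 g; it stands against the rail at the green tub's place. Origin under its middle; the body is widest 25 mm above it, the head sits 14 mm towards the beak, top 78 mm up.
- basin: Fixed red round toy basin, open on top, 170 mm across at the rim, 136 mm at the foot, 80 mm high, wall 4 mm, floor 5 mm; two low loop handles on its rim at its +x and -x sides reach 98 mm out and 92 mm up. Origin at the centre of its underside. At the left or right end of the row.
- bowl: Bystander: steel bowl, 120 mm across, 50 mm high. Origin at the middle of its underside or length.
- jar: Bystander: screw-top jar, 66 mm across, 100 mm high, behind the rail. Origin at the middle of its underside or length.
- mug: Bystander: blue mug, 80 mm across, 90 mm high, behind the rail. Origin at the middle of its underside or length.
- spoon: Bystander: spoon lying on the counter on the robot's side. Origin at the middle of its underside or length.
- scrub: Bystander: brush lying on the counter on the robot's side. Origin at the middle of its underside or length.
- dish: Bystander: small white bowl, 100 mm across, 35 mm high, on the robot's side. Origin at the middle of its underside or length.
Not all that is in view belongs to the job. What is shaped like the tub_red but purple is not meant. There is more than one size of the duck; the job needs the smaller.

How it is judged (in metres and radians):
At the end, for the whole second after the job is handed in: The duck rests inside the red basin. Every tub stands flat on the counter, still, within 5 mm of touching the rail's front face, square to it within 0.06 rad, its middle within 10 mm (along the rail) of the middle of the tag of its colour (x of tub_red in the frame of rail between -0.067 and -0.055 m and y of tub_red in the frame of tag_red between -0.01 and 0.01 m and angle between the x axis of each of tub_red, tub_yellow, tub_green and the x axis of rail, either way round below 0.06 rad and angle between each of tub_red, tub_yellow, tub_green's own z axis and vertical below 0.05 rad and height (world z) of each of tub_red, tub_yellow, tub_green below 0.006 m and linear speed of each of tub_red, tub_yellow, tub_green below 0.02 m/s and x of tub_yellow in the frame of rail between -0.067 and -0.055 m and y of tub_yellow in the frame of tag_yellow between -0.01 and 0.01 m and x of tub_green in the frame of rail between -0.067 and -0.055 m and y of tub_green in the frame of tag_green between -0.01 and 0.01 m and horizontal distance between duck and basin below 0.065 m and height (world z) of duck below 0.07 m and linear speed of duck below 0.03 m/s).
It fails at once if a tub is lifted off the counter or tipped (height (world z) of any of tub_red, tub_yellow, tub_green above 0.02 m or angle between any of tub_red, tub_yellow, tub_green's own z axis and vertical above 0.3 rad).
It fails at once if a bystander (bowl, jar, mug, spoon, brush, small dish) is moved by more than 25 mm (distance of any of bowl, jar, mug, spoon, scrub, dish from where it was at the start of the episode above 0.025 m).
It also fails if it takes over 72 s, if anything falls off the work surface, if the arm or the gripper's body presses on something with over 40 N, if the wrist force passes 120 N, or if a joint passes its speed limit or range.

ROBOT

A 6-joint arm with a two-finger parallel gripper is mounted at the origin on the work surface. World frame = base frame: x ahead of the robot, y to its left, z up, the work surface at z = 0. Lengths are in mm, angles in rad, forces in N, time in s.
With the tool pointing down it reaches from about 350 to 875 mm from the base axis. Payload 4.2 kg.
Tool frame: the origin (TCP) lies at the very end of the fingers, on their centre line; the grasp point (between the pads) lies 19 mm behind it (pinch_z is the distance from the TCP to the grasp point, in mm); z points along the fingers, y is the line along which they close (so a half turn about z gives the same grasp; the last joint's range is limited). The gripper opens to 85 mm and grips with 20 to 120 N. Pads are 22 mm wide; open, the fingers measure 114 mm over their backs; the gripper's body (76 mm by 85 mm) begins 54 mm behind the grasp point. The pads swing forward as they close: fully open they stand 13 mm farther back than shut.
Start: joints at [1.572, 0.385, 0.008, 0, -1.194, -0.259], TCP at [159.314, 604.333, 231.312] pointing down, gripper open.
Joint ranges: [-3.14, 3.14], [-1.21, 2.06], [-1.07, 1.41], [-3.16, 2.05], [-2.99, -0.16], [-3.1, 3.1]. Speed limits (rad/s): [2.79, 2.79, 3.14, 3.14, 3.14, 3.14].

INTERFACE

Orientations are given as a unit quaternion [x, y, z, w].
In Python, from bench import * gives the robot as it stands.
- The arm moves only by the tool arm_command, never from a script. Its argument "steps" is one flat list of numbers, 4 for each row, row after row: the shift along the tool's x, y, z in m, then the turn about the tool's z in rad. In form: [tx, ty, tz, roll, tx, ty, tz, roll, ...]. A call has 1 to 20 rows; each row shifts and turns the commanded pose from where the row before left it, along the tool's axes as they then stand; what a row does not reach is not made up. A row lasts 1/8 s, in which the tool goes at most 62.5 mm and 10.7 degrees, less where a joint would pass 70% of its speed; a pose out of reach is approached as far as the arm can. A call with a gripper value outside its range is refused whole. "grip" is the finger opening in m, from 0 to 0.0854, set as the call begins (left out, the last holds). The fingers move at their own pace and stop on an object; the grip force is fixed at half the most. Time passes only in rows, so rows that do not move let the fingers close. It gives the time, the measured TCP pose, the force, the opening and the grip force at its end, in the units of the state.
- read_state(): the state, without advancing time (a new reading comes with each control period).
- get_image(name): name is "side" or "top"; returns the picture (400x640x3 uint8, red, green, blue); there is no depth.
- get_calibration(name): a dict with "camera_matrix" (3x3 intrinsics, pixels), "k1" (the pictures are not rectified: a ray, as slopes to the right and down, at radius r is drawn at 1 + k1 r^2 times it, then the intrinsics apply), "cam_to_world" (4x4, takes a point from camera to world coordinates). Camera axes: x right, y down, z forward; pixel columns grow to the right and rows downward; lengths in mm; the calibration is good to about 2 mm. A picture is of the moment at which its call begins. get_calibration takes no time and is no camera call.
- job_done(): hands the job in; it is judged then, once.
The state is a dict: "clock": time; "joints": joint angles; "joint_vel": joint speeds; "joint_efforts": joint torques, N m; "position": TCP position; "ee_rot": TCP orientation; "contact_force": force on the tool from outside, world axes, zero at the start; "wrist_torque": the same for the moment, N m; "gripper_width": finger opening in mm; "grasp_force": force on a finger pad.
Only numpy, scipy, OpenCV 4.12 (cv2) and the standard library are available. Lean on these libraries where they do the work, as an engineer would, in place of code of your own. Each camera call takes 0.05 s, during which the arm holds its last target. There are 200 camera calls.

## Working session

There is one attempt and no reset: what is moved stays moved. The work goes in short steps, Python scripts to look and compute and a tool call to move; the robot and the scene stay as the last step left them, time stands still between calls to the robot, and variables do not carry over. Pictures are saved under pics/ and viewed, at most 10 in all, crops included, and the job is handed in when it is done.

Besides the shell and the picture viewer there is one more tool, called after "Call:" as name(argument=value, ...), one argument or row to a line, values as JSON. arm_command: Moves the arm, as the interface text tells. Its arguments: {"type":"object","properties":{"steps":{"type":"array","items":{"type":"number"}},"grip":{"type":"number"}},"required":["steps"]}

```bash
mkdir -p pics; ls; cat > h.py <<'E'
from bench import *
import numpy as np, cv2
def snap(n,f):
    im=get_image(n); cv2.imwrite('pics/'+f,cv2.cvtColor(im,cv2.COLOR_RGB2BGR)); return im
def px2w(n,pts,z):
    """pixels -> world points (mm) on the plane at height z"""
    c=get_calibration(n);K=np.array(c['camera_matrix'],float);T=np.array(c['cam_to_world'],float)
    p=(np.array(pts,float).reshape(-1,2)-K[:2,2])/[K[0,0],K[1,1]]
    u=p.copy()
    for _ in range(20): u=p/(1+c['k1']*(u**2).sum(1,keepdims=True))
    d=np.c_[u,np.ones(len(u))]@T[:3,:3].T; o=T[:3,3]
    return o+d*((np.reshape(z,(-1,1))-o[2])/d[:,2:])
def w2px(n,P):
    c=get_calibration(n);K=np.array(c['camera_matrix'],float);T=np.array(c['cam_to_world'],float)
    q=(np.array(P,float).reshape(-1,3)-T[:3,3])@T[:3,:3]
    u=q[:,:2]/q[:,2:]; u=u*(1+c['k1']*(u**2).sum(1,keepdims=True))
    return u*[K[0,0],K[1,1]]+K[:2,2]
E
python3 - <<'E'
from h import *
np.set_printoptions(precision=3,suppress=True)
snap('top','t0.png');snap('side','s0.png')
print(read_state())
for n in('top','side'):print(get_calibration(n))
E
```

```text
pics
{'clock': 0.1, 'joints': array([ 1.572,  0.385,  0.007, -0.   , -1.194, -0.259]), 'joint_vel': array([-0.001, -0.003,  0.003,  0.001,  0.   ,  0.001]), 'joint_efforts': array([  0.   , -39.332,  18.893,   4.198,  -0.003,   0.   ]), 'position': array([159.207, 603.849, 230.332]), 'ee_rot': array([ 0.992, -0.129, -0.   ,  0.001]), 'contact_force': array([-0.467,  0.073,  0.379]), 'wrist_torque': array([ 0.026, -0.025,  0.012]), 'grasp_force': 0.0, 'gripper_width': 85.2139287414613}
{'camera_matrix': array([[445.98 ,   0.   , 320.033],
       [  0.   , 445.98 , 203.812],
       [  0.   ,   0.   ,   1.   ]]), 'k1': 0.03568730835902852, 'cam_to_world': array([[   0.003,   -0.981,    0.191,  279.642],
       [  -1.   ,    0.   ,    0.02 ,  -34.874],
       [  -0.019,   -0.192,   -0.981, 1274.007],
       [   0.   ,    0.   ,    0.   ,    1.   ]])}
{'camera_matrix': array([[505.956,   0.   , 326.581],
       [  0.   , 505.956, 203.552],
       [  0.   ,   0.   ,   1.   ]]), 'k1': -0.055832923356804114, 'cam_to_world': array([[  -0.917,   -0.253,    0.308,   -0.915],
       [  -0.399,    0.593,   -0.7  , 1209.498],
       [  -0.005,   -0.765,   -0.645, 1187.108],
       [   0.   ,    0.   ,    0.   ,    1.   ]])}
```

View pics/t0.png

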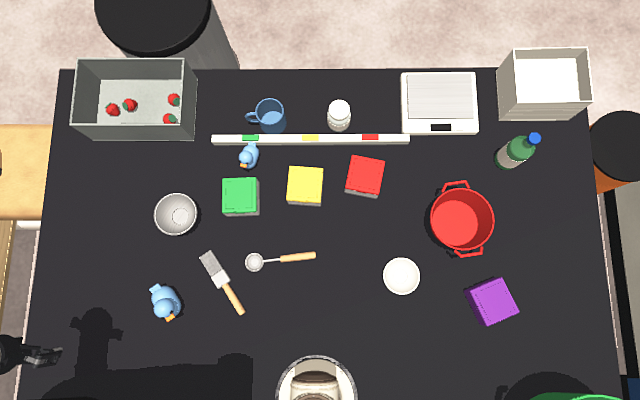

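View pics/s0.png

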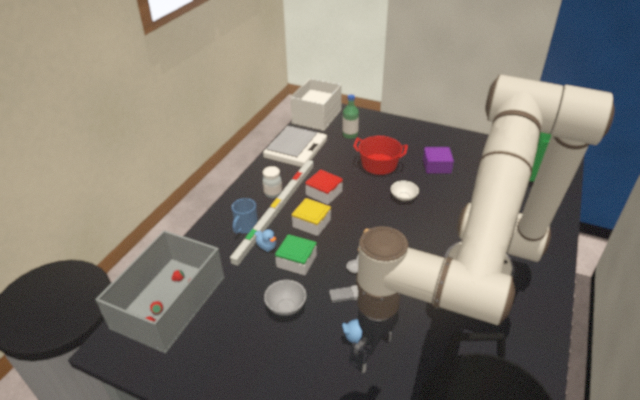

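The top view (robot at the bottom, +x up, +y left) shows:

- **Ducks:** a small one against the rail at the green tag, px (249,155), and a big one at (165,302). I choose the one at the rail.
- **Tubs:** green (239,196), yellow (305,186), red (365,176). The purple decoy is at (492,302).
- **Basin:** (461,219).

Next I measure and take one close crop of the duck.

```bash
cat >> h.py <<'E'
def hsvmask(im,lo,hi):
    return cv2.inRange(cv2.cvtColor(im,cv2.COLOR_RGB2HSV),np.array(lo),np.array(hi))
RNG=dict(red=((0,150,90),(8,255,255)),yellow=((22,120,100),(34,255,255)),green=((50,120,70),(75,255,255)))
def quads(im,box,z,name,cam='top'):
    """largest blob of a colour in box (x0,y0,x1,y1): world contour at height z -> minAreaRect"""
    m=hsvmask(im,*RNG[name]); k=np.zeros_like(m); x0,y0,x1,y1=box; k[y0:y1,x0:x1]=m[y0:y1,x0:x1]
    cs,_=cv2.findContours(k,cv2.RETR_EXTERNAL,cv2.CHAIN_APPROX_NONE)
    c=max(cs,key=cv2.contourArea)[:,0]
    w=px2w(cam,c,z)[:,:2].astype(np.float32)
    (cx,cy),(a,b),t=cv2.minAreaRect(w); M=cv2.moments(w.reshape(-1,1,2))
    t=(t+45)%90-45
    return np.array([M['m10']/M['m00'],M['m01']/M['m00'],a,b,t])
def tubs(im):
    return {n:quads(im,(205,148,425,330),60,n) for n in RNG}
E
python3 - <<'E'
from h import *
np.set_printoptions(precision=1,suppress=True)
im=cv2.cvtColor(cv2.imread('pics/t0.png'),cv2.COLOR_BGR2RGB)
for n in RNG: print('tag',n,quads(im,(205,125,425,147),36,n))
for n,v in tubs(im).items(): print('tub',n,v)
print('rail front top edge',px2w('top',[[212,143],[409,143]],30)[:,:2])
m=hsvmask(im,(95,60,100),(110,255,255));
k=np.zeros_like(m);k[142:175,230:270]=m[142:175,230:270]
ys,xs=np.nonzero(k);print('duck px',xs.min(),xs.max(),ys.min(),ys.max(),xs.mean(),ys.mean())
for z in(25,60):print(z,px2w('top',[[xs.mean(),ys.mean()]],z))
r=hsvmask(im,*RNG['red']);k=np.zeros_like(r);k[170:265,425:500]=r[170:265,425:500]
ys,xs=np.nonzero(k);print('basin px',xs.min(),xs.max(),ys.min(),ys.max())
print(px2w('top',[[431,219],[494,219],[462,185],[462,254]],80)[:,:2])
print('jar,mug,bowl,big duck',px2w('top',[[339,103],[270,104],[175,200],[165,290]],[100,90,50,60]))
c=cv2.resize(im[135:225,205:300],None,fx=6,fy=6,interpolation=cv2.INTER_CUBIC)
cv2.imwrite('pics/c0.png',cv2.cvtColor(c,cv2.COLOR_RGB2BGR))
E
```

```text
tag red [ 720.4 -153.3   43.6   15.2   -0.3]
tag yellow [718.1  20.9  12.2  43.7   0.3]
tag green [718.5 194.8  46.9  15.3  -0.1]
tub red [ 601.3 -135.9   97.2  102.9  -11.8]
tub yellow [573.8  33.5  96.1 101.4  -4.7]
tub green [543.3 216.7 100.6  95.7   1.8]
rail front top edge [[ 703.9  306.7]
 [ 702.1 -267.8]]
duck px 239 258 142 168 249.42675159235668 155.03184713375796
25 [[668.7 196.8  25. ]]
60 [[657.8 190.3  60. ]]
basin px 430 494 180 257
[[ 470.9 -310. ]
 [ 471.  -476.8]
 [ 564.7 -397.7]
 [ 377.3 -386.9]]
jar,mug,bowl,big duck [[796.2 -63.7 100. ]
 [798.4 131.2  90. ]
 [529.6 397.   50. ]
 [281.7 403.5  60. ]]
```

View pics/c0.png

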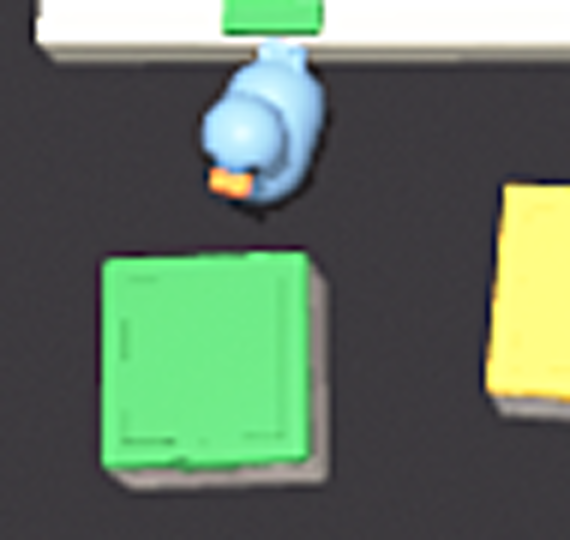

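The crop confirms the small light-blue duck with its orange beak towards the robot, tail on the rail by the green tag. It is slightly yawed, with the head at px (245.5,156.7) and the tail at (252,143). I now square the tool while fixing the duck's yaw.

Call:
arm_command(
  steps=[0, 0, 0, -0.13, 0, 0, 0, -0.129, 0, 0, 0, 0],
  grip=0.0854,
)

```text
clock: 0.48
position: [159.2, 604.1, 230.8]
ee_rot: [1.0, -0.0, -0.0, 0.001]
contact_force: [-0.7, 0.0, -0.6]
gripper_width: 85.4
grasp_force: 0.0
```

```bash
cat >> h.py <<'E'
from scipy.spatial.transform import Rotation as Rn
def delta(x,y,z,ang=None):
    """tool-frame shift (m) from measured pose to a world target, and roll to world angle ang of tool x"""
    s=read_state();R=Rn.from_quat(s['ee_rot']).as_matrix()
    a=np.arctan2(R[1,0],R[0,0])
    print('t%.2f'%s['clock'],'pos',s['position'].round(1),'ang %.3f'%a,'shift',(R.T@(np.array([x,y,z])-s['position'])/1000).round(4),
      'roll',None if ang is None else round(-(ang-a),3),'F',s['contact_force'].round(1),'w %.1f'%s['gripper_width'],'j',s['joints'].round(2))
E
python3 - <<'E'
from h import *
np.set_printoptions(precision=1,suppress=True)
print(px2w('top',[[245.5,156.7],[243.5,165.3],[252.2,143.3],[249.7,157.5]],[60,58,45,30]))
delta(668,195,200,0)
E
```

```text
[[652.9 201.3  60. ]
 [628.2 206.5  58. ]
 [697.7 186.2  45. ]
 [659.7 194.8  30. ]]
t0.47 pos [159.2 604.1 230.8] ang -0.000 shift [0.5 0.4 0. ] roll -0.0 F [-0.7  0.  -0.6] w 85.4 j [ 1.6  0.4  0.  -0.  -1.2 -0. ]
```

Call:
arm_command(
  steps=[0.042, 0.034, 0, 0, 0.042, 0.034, 0, 0, 0.042, 0.034, 0, 0, 0.042, 0.034, 0, 0, 0.042, 0.034, 0, 0, 0.042, 0.034, 0, 0, 0.042, 0.034, 0, 0, 0.042, 0.034, 0, 0, 0.042, 0.034, 0, 0, 0.042, 0.034, 0, 0, 0.042, 0.034, 0, 0, 0.043, 0.034, 0, 0, 0, 0, 0.04, 0.135, 0, 0, 0.04, 0.135, 0, 0, 0.03, 0, 0, 0, 0, 0],
)

```text
clock: 2.48
position: [663.0, 196.0, 117.9]
ee_rot: [0.991, -0.135, -0.003, 0.002]
contact_force: [-0.5, -0.0, 0.4]
gripper_width: 85.5
grasp_force: 0.0
```

```bash
python3 - <<'E'
from h import *
np.set_printoptions(suppress=True)
delta(664,196,12,-0.27)
snap('side','s1.png')
im=cv2.imread('pics/s1.png')[190:300,200:360]; cv2.imwrite('pics/s1c.png',cv2.resize(im,None,fx=5,fy=5,interpolation=cv2.INTER_CUBIC))
E
```

```text
t2.48 pos [663.  196.  117.9] ang -0.271 shift [ 0.0015 -0.0007  0.1059] roll -0.001 F [-0.5 -0.   0.4] w 85.5 j [ 0.52  0.59  0.05 -0.   -1.04  0.78]
```

View pics/s1c.png

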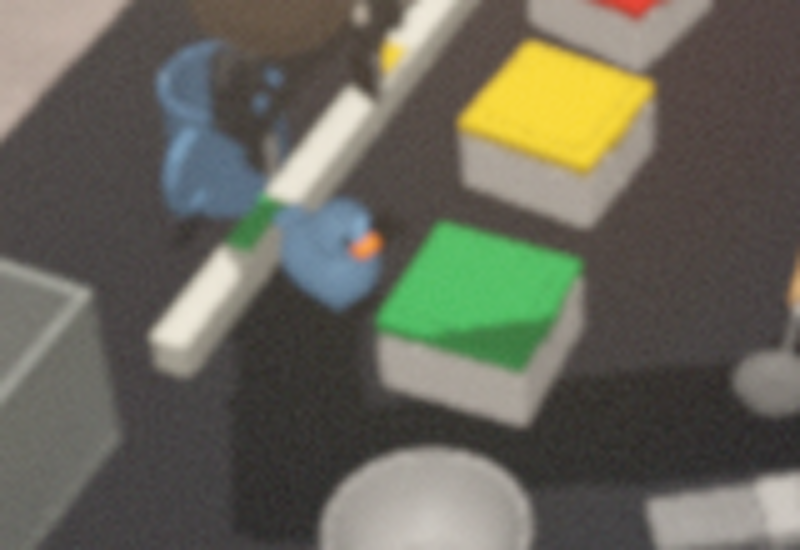

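The side crop shows the open fingers straddling above the duck, at about crop px (265,130) and (370,60). The green tub is clear. Descend and grip.

Call:
arm_command(
  steps=[0.001, 0, 0.04, 0, 0, 0, 0.03, 0, 0, 0, 0.02, 0, 0, 0, 0.014, 0, 0, 0, 0, 0],
)

```text
clock: 3.15
position: [665.8, 196.7, 17.1]
ee_rot: [0.991, -0.134, -0.0, 0.0]
contact_force: [0.8, 0.1, 0.5]
gripper_width: 85.2
grasp_force: 0.0
```

Call:
arm_command(
  steps=[0, 0, 0, 0, 0, 0, 0, 0, 0, 0, 0, 0, 0, 0, 0, 0, 0, 0, 0, 0, 0, 0, 0, 0],
  grip=0.03,
)

```text
clock: 3.9
position: [666.8, 197.2, 19.0]
ee_rot: [0.991, -0.134, 0.001, -0.001]
contact_force: [-0.8, -0.2, 6.9]
gripper_width: 45.9
grasp_force: 62.2
```

Call:
arm_command(
  steps=[0, 0, -0.04, 0, 0, 0, -0.05, 0, 0, 0, -0.05, -0.135, 0, 0, 0, -0.135, -0.016, 0.049, 0, 0, -0.016, 0.049, 0, 0, -0.016, 0.049, 0, 0, -0.016, 0.049, 0, 0, -0.016, 0.049, 0, 0, -0.016, 0.049, 0, 0, -0.016, 0.049, 0, 0, -0.016, 0.049, 0, 0, -0.016, 0.049, 0, 0, -0.016, 0.049, 0, 0, -0.016, 0.049, 0, 0, -0.018, 0.049, 0, 0, 0, 0, 0, 0],
)

```text
clock: 6.02
position: [470.4, -394.1, 156.2]
ee_rot: [1.0, -0.002, -0.001, -0.0]
contact_force: [-0.4, 0.2, -0.6]
gripper_width: 46.0
grasp_force: 61.8
```

```bash
python3 - <<'E'
from h import *
np.set_printoptions(suppress=True)
delta(471,-393,40,0)
im=snap('top','t2.png')
print({n:v.round(1) for n,v in tubs(im).items()})
E
```

```text
t6.03 pos [ 470.4 -394.1  156.2] ang -0.004 shift [ 0.0008 -0.001   0.1162] roll -0.004 F [-0.4  0.2 -0.6] w 46.0 j [-0.43  0.43 -0.12 -0.   -1.02  2.  ]
{'red': array([ 601.4, -135.8,   97.2,  102.9,  -11.8]), 'yellow': array([574.5,  33.5,  95.6, 101.6,  -4.7]), 'green': array([543.2, 216.6, 100.6,  95.7,   1.8])}
```

Call:
arm_command(
  steps=[0, 0, 0.05, 0, 0, 0, 0.05, 0, 0, 0, 0.022, 0, 0, 0, 0, 0],
)

```text
clock: 6.58
position: [471.5, -389.6, 33.2]
ee_rot: [1.0, 0.001, -0.002, -0.001]
contact_force: [0.5, -0.9, -1.3]
gripper_width: 46.0
grasp_force: 61.8
```

Call:
arm_command(
  steps=[0, 0, 0, 0, 0, 0, 0, 0, 0, 0, 0, 0, 0, 0, -0.03, 0, 0, 0, -0.05, 0, 0, 0, -0.05, 0, 0, 0, 0, 0],
  grip=0.07,
)

```text
clock: 7.45
position: [475.0, -393.2, 171.4]
ee_rot: [1.0, 0.001, 0.005, 0.003]
contact_force: [0.4, -0.6, 0.2]
gripper_width: 70.0
grasp_force: 0.0
```

```bash
python3 - <<'E'
from h import *
np.set_printoptions(suppress=True)
delta(602,-20,100,-np.pi/2)
E
```

```text
t7.45 pos [ 475.  -393.2  171.4] ang 0.002 shift [ 0.127  -0.3734  0.0704] roll 1.573 F [ 0.4 -0.6  0.2] w 70.0 j [-0.43  0.41 -0.11  0.   -1.04  2.  ]
```

Call:
arm_command(
  steps=[0, 0, 0, 0.175, 0, 0, 0, 0.175, 0, 0, 0, 0.175, 0, 0, 0, 0.175, 0, 0, 0, 0.175, 0, 0, 0, 0.175, 0, 0, 0, 0.175, 0, 0, 0, 0.175, 0, 0, 0, 0.173, -0.043, -0.016, 0, 0, -0.043, -0.016, 0, 0, -0.043, -0.016, 0, 0, -0.043, -0.016, 0, 0, -0.043, -0.016, 0, 0, -0.043, -0.016, 0, 0, -0.043, -0.016, 0, 0, -0.044, -0.016, 0.04, 0, 0, 0, 0.04, 0, 0, 0, 0, 0],
  grip=0.055,
)

```text
clock: 9.82
position: [598.0, -46.5, 81.8]
ee_rot: [-0.707, 0.707, 0.003, -0.003]
contact_force: [-0.6, -0.5, 1.1]
gripper_width: 55.0
grasp_force: 0.0
```

```bash
python3 - <<'E'
from h import *
np.set_printoptions(suppress=True)
delta(602,-48,12,-np.pi/2)
snap('top','t3.png')
im=cv2.imread('pics/t3.png')[130:280,220:520]; cv2.imwrite('pics/t3c.png',cv2.resize(im,None,fx=2.6,fy=2.6,interpolation=cv2.INTER_CUBIC))
E
```

```text
t9.82 pos [598.  -46.5  81.8] ang -1.572 shift [ 0.0014 -0.0046  0.0697] roll -0.001 F [-0.6 -0.5  1.1] w 55.0 j [ 0.19  0.49 -0.24 -0.   -0.85 -0.19]
```

View pics/t3c.png

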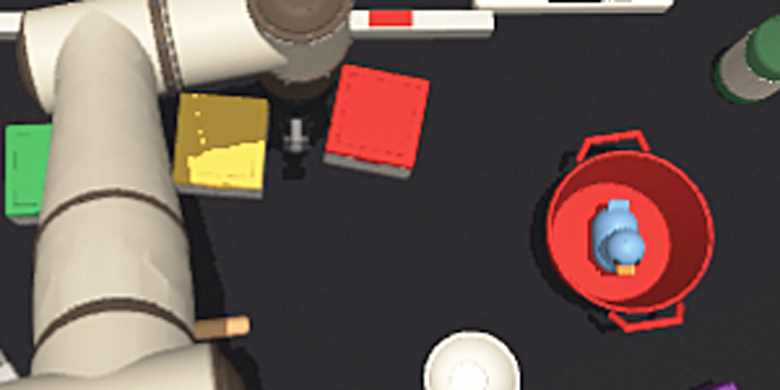

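The duck stands in the basin (crop px (620,240)) and the fingers are centred in the gap between the yellow and red tubs (crop (295,135)). I lower them and nudge the red tub sideways.

Call:
arm_command(
  steps=[0, -0.004, 0.04, 0, 0, 0, 0.028, 0, 0, 0, 0, 0, 0.008, 0, 0, 0, 0.008, 0, 0, 0, 0.008, 0, 0, 0, 0.006, 0, 0, 0, 0.006, 0, 0, 0, 0.004, 0, 0, 0, 0.004, 0, 0, 0, 0, 0, 0, 0],
)

```text
clock: 11.25
position: [604.7, -90.8, 17.5]
ee_rot: [-0.707, 0.708, 0.0, 0.0]
contact_force: [-0.3, 2.5, 1.7]
gripper_width: 54.8
grasp_force: 1.2
```

```bash
python3 - <<'E'
from h import *
np.set_printoptions(suppress=True)
delta(602,-94,12,-np.pi/2)
im=snap('top','t4.png')
print(quads(im,(325,148,425,330),60,'red').round(1))
E
```

```text
t11.25 pos [604.7 -90.8  17.5] ang -1.572 shift [0.0032 0.0027 0.0055] roll -0.001 F [-0.3  2.5  1.7] w 54.8 j [ 0.12  0.58 -0.26 -0.   -0.72 -0.12]
[ 600.3 -161.4   94.6   99.7   -1.4]
```

Call:
arm_command(
  steps=[-0.012, 0, 0, 0, 0, 0, -0.04, 0, 0, 0, -0.045, 0, 0.025, 0.04, 0, -0.175, 0, 0, 0, -0.175, 0, 0, 0, -0.175, 0, 0, 0, -0.175, 0, 0, 0, -0.175, 0, 0, 0, -0.175, 0, 0, 0, -0.175, 0, 0, 0, -0.175, 0, 0, 0, -0.171, -0.05, 0, 0, 0, -0.05, 0, 0, 0, 0, 0, 0, 0],
)

```text
clock: 13.18
position: [460.8, -103.6, 101.9]
ee_rot: [1.0, -0.0, -0.002, 0.0]
contact_force: [0.5, -0.2, 0.1]
gripper_width: 54.7
grasp_force: 0.0
```

```bash
python3 - <<'E'
from h import *
np.set_printoptions(suppress=True)
delta(490,-153,12,0)
im=snap('top','t5.png')
print(quads(im,(325,148,425,330),60,'red').round(1))
E
```

```text
t13.18 pos [ 460.8 -103.6  101.9] ang -0.001 shift [0.0296 0.0494 0.0899] roll -0.001 F [ 0.5 -0.2  0.1] w 54.7 j [ 0.12  0.28 -0.53 -0.   -0.77  1.45]
[ 627.7 -157.5   97.1   89.7   -4.2]
```

```bash
cat >> h.py <<'E'
def edges(im,box,name):
    """tub centre from the lid's right (-y) and far (+x) edges only (near/left may be hidden)"""
    m=hsvmask(im,*RNG[name]); k=np.zeros_like(m); x0,y0,x1,y1=box; k[y0:y1,x0:x1]=m[y0:y1,x0:x1]
    cs,_=cv2.findContours(k,cv2.RETR_EXTERNAL,cv2.CHAIN_APPROX_NONE)
    w=px2w('top',max(cs,key=cv2.contourArea)[:,0],60)[:,:2]
    def line(a,b,sgn):  # outermost b per bin of a, fitted b=f(a)
        bins=(a//4).astype(int); A=[];B=[]
        for i in np.unique(bins):
            j=np.where(bins==i)[0]; q=j[np.argmax(sgn*b[j])]; A.append(a[q]);B.append(b[q])
        A,B=np.array(A),np.array(B); ok=abs(B-np.median(B))<12
        ok&=(A>A.min()+12)&(A<A.max()-12)
        p=np.polyfit(A[ok],B[ok],1); r=abs(B-np.polyval(p,A)); g=ok&(r<2.5); p=np.polyfit(A[g],B[g],1); return p,(A[g].min(),A[g].max())
    pr,er=line(w[:,0],w[:,1],-1); pf,ef=line(w[:,1],w[:,0],1)
    t=(np.arctan(pr[0])-np.arctan(pf[0]))/2
    xf=(pf[1]+pf[0]*pr[1])/(1-pf[0]*pr[0]); yr=pr[0]*xf+pr[1]   # far right corner
    c=np.array([xf,yr])+np.array([[np.cos(t),-np.sin(t)],[np.sin(t),np.cos(t)]])@[-50,48]
    return np.r_[c,np.degrees([t,np.arctan(pr[0]),-np.arctan(pf[0])])].round(1),np.round(er+ef)
E
python3 - <<'E'
from h import *
for f in('t0','t4','t5'):
    im=cv2.cvtColor(cv2.imread(f'pics/{f}.png'),cv2.COLOR_BGR2RGB); print(f,edges(im,(325,148,425,330),'red'))
    if f=='t0': print([edges(im,(205,148,425,330),n) for n in('yellow','green')])
E
```

```text
t0 (array([ 600.8, -134.9,  -11.4,  -11.3,  -11.5]), array([ 561.,  639., -177., -101.]))
[(array([572.5,  34.9,  -5.1,  -5.1,  -5.1]), array([539., 611.,   4.,  72.])), (array([542.6, 218.2,   2.7,   2.2,   3.3]), array([510., 576., 184., 251.]))]
t4 (array([ 606. , -155. ,   -0.9,   -4.7,    3. ]), array([ 570.,  639., -188., -151.]))
t5 (array([ 606.1, -151.8,   -4. ,   -4.4,   -3.7]), array([ 581.,  645., -188., -120.]))
```

Call:
arm_command(
  steps=[0.02, 0.025, 0, 0, 0.02, 0.025, 0.03, 0, 0, 0, 0.03, 0, 0, 0, 0.026, 0, 0, 0, 0, 0, 0.015, 0, 0, 0, 0.015, 0, 0, 0, 0.008, 0, 0, 0, 0.008, 0, 0, 0, 0.008, 0, 0, 0, 0.008, 0, 0, 0, 0.008, 0, 0, 0, 0.008, 0, 0, 0, 0.006, 0, 0, 0, 0, 0, 0, 0],
)

```text
clock: 15.1
position: [586.8, -154.0, 17.1]
ee_rot: [1.0, -0.001, -0.002, 0.0]
contact_force: [-6.9, -0.9, 6.3]
gripper_width: 55.0
grasp_force: 2.3
```

```bash
python3 - <<'E'
from h import *
np.set_printoptions(suppress=True)
delta(594,-154,12,0)
im=snap('top','t6.png')
print(edges(im,(325,140,425,330),'red'))
E
```

```text
t15.10 pos [ 586.8 -154.    17.1] ang -0.001 shift [ 0.0073 -0.      0.0051] roll -0.001 F [-6.9 -0.9  6.3] w 55.0 j [ 0.01  0.58 -0.27  0.   -0.72  1.56]Traceback (most recent call last):
  File "<stdin>", line 5, in <module>
  File "h.py", line 51, in edges
    pr,er=line(w[:,0],w[:,1],-1); pf,ef=line(w[:,1],w[:,0],1)
          ~~~~^^^^^^^^^^^^^^^^^^
  File "h.py", line 50, in line
    p=np.polyfit(A[ok],B[ok],1); r=abs(B-np.polyval(p,A)); g=ok&(r<2.5); p=np.polyfit(A[g],B[g],1); return p,(A[g].min(),A[g].max())
    raise TypeError("expected non-empty vector for x")
TypeError: expected non-empty vector for x
```

Call:
arm_command(
  steps=[0.003, 0, 0, 0, 0.003, 0, 0, 0, 0, 0, 0, 0],
)

```text
clock: 15.52
position: [592.1, -154.0, 17.1]
ee_rot: [1.0, -0.001, -0.003, 0.0]
contact_force: [-7.0, -0.3, 6.9]
gripper_width: 54.8
grasp_force: 4.0
```

Call:
arm_command(
  steps=[0.003, 0, 0, 0, 0, 0, 0, 0],
)

```text
clock: 15.78
position: [595.1, -154.0, 17.1]
ee_rot: [1.0, -0.001, -0.003, 0.0]
contact_force: [-6.8, -1.3, 7.3]
gripper_width: 55.0
grasp_force: 4.1
```

Call:
arm_command(
  steps=[0.002, 0, 0, 0, 0, 0, 0, 0],
)

```text
clock: 16.02
position: [596.5, -154.0, 17.2]
ee_rot: [1.0, -0.001, -0.004, -0.0]
contact_force: [-8.2, -0.6, 8.6]
gripper_width: 55.1
grasp_force: 4.5
```

Call:
arm_command(
  steps=[0.002, 0, 0, 0, 0, 0, 0, 0],
)

```text
clock: 16.27
position: [596.4, -154.0, 17.2]
ee_rot: [1.0, -0.001, -0.006, -0.0]
contact_force: [-12.9, -0.1, 12.4]
gripper_width: 54.7
grasp_force: 6.2
```

Call:
arm_command(
  steps=[-0.02, 0, 0, 0, -0.04, 0, 0, 0, 0, 0, -0.04, 0, 0, 0, -0.045, 0, 0.008, -0.053, 0, 0, 0.008, -0.053, 0, 0, 0.008, -0.053, 0, 0, 0.008, -0.053, 0, 0, 0.008, -0.053, 0, 0, 0, 0, 0, 0.175, 0, 0, 0, 0.175, 0, 0, 0, 0.175, 0, 0, 0, 0.175, 0, 0, 0, 0.175, 0, 0, 0, 0.175, 0, 0, 0, 0.175, 0, 0, 0, 0.175, 0, 0, 0, 0.171, 0, 0, 0, 0],
)

```text
clock: 18.65
position: [582.3, 111.6, 101.8]
ee_rot: [0.707, -0.707, 0.0, -0.0]
contact_force: [-0.0, 0.1, 0.4]
gripper_width: 55.1
grasp_force: 0.0
```

```bash
python3 - <<'E'
from h import *
np.set_printoptions(suppress=True)
delta(573,112,12,-np.pi/2)
im=snap('top','t7.png')
print(quads(im,(325,143,425,330),60,'red').round(1),edges(im,(325,143,425,330),'red'))
print(quads(im,(275,148,340,330),60,'yellow').round(1))
E
```

```text
t18.65 pos [582.3 111.6 101.8] ang -1.570 shift [-0.0004  0.0094  0.0898] roll 0.001 F [-0.   0.1  0.4] w 55.1 j [ 0.46  0.45 -0.24 -0.   -0.88 -0.46]
[ 650.  -149.9   93.9   85.2   -0.3] (array([ 642.9, -148.6,   -0.8,   -1.4,   -0.2]), array([ 622.,  677., -180., -118.]))
[574.5  33.7  95.4 101.4  -4.7]
```

```bash
python3 - <<'E'
from h import *
print(w2px('top',[[707,-150,60],[607,-150,60],[710,-153,36],[728,-153,36]]).round(1))
im=cv2.cvtColor(cv2.imread('pics/t7.png'),cv2.COLOR_BGR2RGB)
print(hsvmask(im,*RNG['red'])[128:170,365]//255)
for y in(140,139,141):print(y,quads(im,(325,y,425,330),60,'red').round(1),edges(im,(325,y,425,330),'red'))
E
```

```text
[[369.2 138.1]
 [369.8 172.1]
 [369.5 139.9]
 [369.4 134. ]]
[0 0 0 0 0 0 1 1 1 1 1 1 1 1 1 1 1 1 1 1 1 1 1 1 1 1 1 1 1 1 1 1 1 1 1 1 1
 1 1 1 1 1]
140 [ 6.544e+02 -1.499e+02  9.400e+01  9.410e+01 -3.000e-01] (array([ 6.519e+02, -1.489e+02, -8.000e-01, -1.400e+00, -3.000e-01]), array([ 622.,  686., -181., -118.]))
139 [ 6.559e+02 -1.499e+02  9.350e+01  9.760e+01 -6.000e-01] (array([ 6.548e+02, -1.489e+02, -8.000e-01, -1.400e+00, -3.000e-01]), array([ 622.,  689., -181., -118.]))
141 [ 6.530e+02 -1.499e+02  9.400e+01  9.110e+01 -3.000e-01] (array([ 6.489e+02, -1.488e+02, -8.000e-01, -1.400e+00, -3.000e-01]), array([ 622.,  683., -181., -118.]))
```

Call:
arm_command(
  steps=[0, 0.009, 0.04, 0, 0, 0, 0.045, 0, 0, 0, 0, 0, 0.008, 0, 0, 0, 0.008, 0, 0, 0, 0.006, 0, 0, 0, 0.004, 0, 0, 0, 0.004, 0, 0, 0, 0, 0, 0, 0],
)

```text
clock: 19.82
position: [574.3, 81.9, 18.1]
ee_rot: [-0.707, 0.707, -0.001, 0.002]
contact_force: [-0.6, 3.4, 2.0]
gripper_width: 55.0
grasp_force: 1.7
```

Call:
arm_command(
  steps=[0.002, 0, 0, 0, 0, 0, 0, 0, -0.012, 0, 0, 0, 0, 0, -0.04, 0, 0, 0, -0.045, 0, 0, 0, 0, -0.175, 0, 0, 0, -0.175, 0, 0, 0, -0.175, 0, 0, 0, -0.175, 0, 0, 0, -0.175, 0, 0, 0, -0.175, 0, 0, 0, -0.175, 0, 0, 0, -0.175, 0, 0, 0, -0.171, -0.033, 0.024, 0, 0, -0.033, 0.024, 0, 0, -0.033, 0.023, 0, 0, 0, 0, 0, 0],
)

```text
clock: 22.08
position: [470.8, 18.8, 101.1]
ee_rot: [1.0, -0.001, -0.002, 0.0]
contact_force: [0.2, 0.4, 0.0]
gripper_width: 54.7
grasp_force: 0.0
```

```bash
python3 - <<'E'
from h import *
np.set_printoptions(suppress=True)
delta(475,22,17,0)
E
```

```text
t22.07 pos [470.8  18.8 101.1] ang -0.002 shift [ 0.0045 -0.0033  0.084 ] roll -0.002 F [0.2 0.4 0. ] w 54.7 j [ 0.39  0.27 -0.53 -0.   -0.76  1.18]
```

Down and push yellow to the rail (contact expected at TCP x ≈ 596).

Call:
arm_command(
  steps=[0, -0.003, 0.04, 0, 0, 0, 0.044, 0, 0, 0, 0, 0, 0.015, 0, 0, 0, 0.015, 0, 0, 0, 0.01, 0, 0, 0, 0.01, 0, 0, 0, 0.01, 0, 0, 0, 0.01, 0, 0, 0, 0.01, 0, 0, 0, 0.01, 0, 0, 0, 0.01, 0, 0, 0, 0.01, 0, 0, 0, 0.006, 0, 0, 0, 0.004, 0, 0, 0, 0, 0, 0, 0],
)

```text
clock: 24.08
position: [591.5, 22.4, 17.4]
ee_rot: [1.0, -0.001, -0.003, 0.001]
contact_force: [-6.0, -0.5, 5.0]
gripper_width: 55.0
grasp_force: 2.8
```

```bash
python3 - <<'E'
from h import *
np.set_printoptions(suppress=True)
delta(597,22,17,0)
E
```

```text
t24.07 pos [591.5  22.4  17.4] ang -0.002 shift [0.0055 0.0004 0.0004] roll -0.002 F [-6.  -0.5  5. ] w 55.0 j [ 0.31  0.56 -0.31 -0.   -0.7   1.26]
```

Call:
arm_command(
  steps=[0.003, 0, 0, 0, 0.003, 0, 0, 0, 0, 0, 0, 0],
)

```text
clock: 24.45
position: [596.0, 22.3, 17.4]
ee_rot: [1.0, -0.001, -0.004, 0.001]
contact_force: [-9.5, 0.3, 6.6]
gripper_width: 55.2
grasp_force: 4.4
```

Call:
arm_command(
  steps=[0.002, 0, 0, 0, 0, 0, 0, 0],
)

```text
clock: 24.7
position: [595.9, 22.2, 17.5]
ee_rot: [1.0, -0.001, -0.006, 0.001]
contact_force: [-14.2, 1.5, 10.9]
gripper_width: 54.9
grasp_force: 6.8
```

Call:
arm_command(
  steps=[-0.02, 0, 0, 0, -0.04, 0, 0, 0, 0, 0, -0.04, 0, 0, 0, -0.045, 0, 0.001, -0.0455, 0, 0, 0.001, -0.0455, 0, 0, 0.001, -0.0455, 0, 0, 0.001, -0.0455, 0, 0, 0.001, -0.0455, 0, 0, 0.002, -0.0455, 0, 0, 0, 0, 0, 0.175, 0, 0, 0, 0.175, 0, 0, 0, 0.175, 0, 0, 0, 0.175, 0, 0, 0, 0.175, 0, 0, 0, 0.175, 0, 0, 0, 0.175, 0, 0, 0, 0.175, 0, 0, 0, 0.171, 0, 0, 0, 0],
)

```text
clock: 27.2
position: [549.4, 296.4, 102.7]
ee_rot: [0.707, -0.707, 0.0, -0.0]
contact_force: [0.7, 0.1, -0.1]
gripper_width: 55.1
grasp_force: 0.0
```

```bash
python3 - <<'E'
from h import *
np.set_printoptions(suppress=True)
delta(543,295,17,-np.pi/2)
im=snap('top','t8.png')
print(quads(im,(325,140,425,330),60,'red').round(1))
print(quads(im,(275,140,340,330),60,'yellow').round(1))
print(quads(im,(205,148,275,330),60,'green').round(1))
cv2.imwrite('pics/t8c.png',cv2.resize(im[120:250,130:430,::-1],None,fx=2.6,fy=2.6,interpolation=cv2.INTER_CUBIC))
E
```

```text
t27.20 pos [549.4 296.4 102.7] ang -1.570 shift [0.0014 0.0065 0.0857] roll 0.001 F [ 0.7  0.1 -0.1] w 55.1 j [ 0.75  0.5  -0.16 -0.   -0.91 -0.75]
[ 654.4 -149.8   93.9   94.1   -0.3]
[655.6  19.6  97.4  93.7   0. ]
[543.2 216.6 100.6  95.7   1.8]
```

View pics/t8c.png

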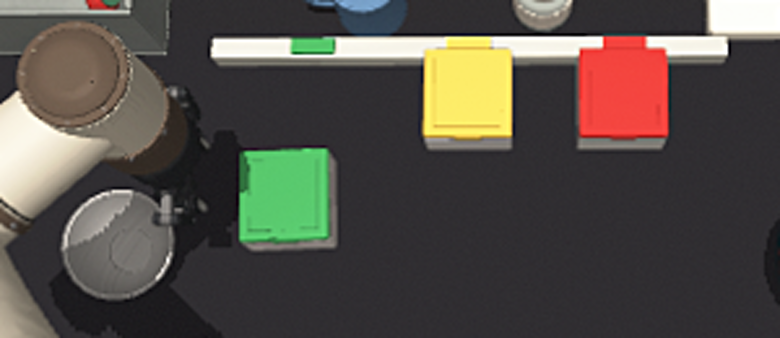

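Yellow (crop (468,92)) and red (623,92) sit flush under their tags. The green tub is at (285,195) with the fingers left of it, clear of the bowl. Nudge green sideways.

Call:
arm_command(
  steps=[0, 0.006, 0.04, 0, 0, 0, 0.045, 0, 0, 0, 0, 0, 0.01, 0, 0, 0, 0.008, 0, 0, 0, 0.008, 0, 0, 0, 0.006, 0, 0, 0, 0.006, 0, 0, 0, 0.004, 0, 0, 0, 0, 0, 0, 0],
)

```text
clock: 28.5
position: [544.6, 255.7, 18.9]
ee_rot: [-0.707, 0.707, -0.0, 0.003]
contact_force: [0.7, 4.2, 2.7]
gripper_width: 55.0
grasp_force: 2.3
```

```bash
python3 - <<'E'
from h import *
np.set_printoptions(suppress=True)
delta(543,254,17,-np.pi/2)
im=snap('top','t9.png')
print(quads(im,(205,148,275,330),60,'green').round(1),edges(im,(205,148,275,330),'green'))
E
```

```text
t28.50 pos [544.6 255.7  18.9] ang -1.571 shift [0.0017 0.0017 0.0019] roll -0.0 F [0.7 4.2 2.7] w 55.0 j [ 0.71  0.57 -0.29  0.   -0.7  -0.71]
[541.3 194.9  96.4  99.9  -0.1] (array([540.2, 197.1,   0.4,   0.9,  -0.1]), array([505., 576., 164., 226.]))
```

Call:
arm_command(
  steps=[0.001, 0, 0, 0, -0.013, 0, 0, 0, 0, 0, -0.04, 0, 0, 0, -0.045, 0, 0, 0, 0, -0.175, 0, 0, 0, -0.175, 0, 0, 0, -0.175, 0, 0, 0, -0.175, 0, 0, 0, -0.175, 0, 0, 0, -0.175, 0, 0, 0, -0.175, 0, 0, 0, -0.175, 0, 0, 0, -0.171, -0.032, 0.024, 0, 0, -0.032, 0.024, 0, 0, -0.032, 0.024, 0, 0, 0, 0, 0, 0],
)

```text
clock: 30.68
position: [443.2, 191.4, 101.2]
ee_rot: [1.0, -0.001, -0.003, 0.002]
contact_force: [0.4, -0.2, 0.0]
gripper_width: 55.2
grasp_force: 0.0
```

```bash
python3 - <<'E'
from h import *
np.set_printoptions(suppress=True)
delta(452,196,17,0)
print(px2w('top',[[255,262],[210,255],[315,255]],5).round())
E
```

```text
t30.68 pos [443.2 191.4 101.2] ang -0.002 shift [ 0.0093 -0.0049  0.0841] roll -0.002 F [ 0.4 -0.2  0. ] w 55.2 j [ 0.74  0.29 -0.5  -0.   -0.78  0.83]
[[359. 174.   5.]
 [379. 303.   5.]
 [379.   4.   5.]]
```

Call:
arm_command(
  steps=[0.009, -0.005, 0.04, 0, 0, 0, 0.044, 0, 0, 0, 0, 0, 0.015, 0, 0, 0, 0.01, 0, 0, 0, 0.01, 0, 0, 0, 0.01, 0, 0, 0, 0.01, 0, 0, 0, 0.01, 0, 0, 0, 0.01, 0, 0, 0, 0.01, 0, 0, 0, 0.01, 0, 0, 0, 0.01, 0, 0, 0, 0.01, 0, 0, 0, 0.01, 0, 0, 0, 0.006, 0, 0, 0, 0.005, 0, 0, 0, 0, 0, 0, 0],
)

```text
clock: 32.92
position: [592.5, 199.2, 18.8]
ee_rot: [1.0, -0.001, 0.0, -0.0]
contact_force: [-1.4, -0.2, 0.7]
gripper_width: 55.2
grasp_force: 0.9
```

Call:
arm_command(
  steps=[0.003, 0, 0, 0, 0, 0, 0, 0],
)

```text
clock: 33.17
position: [594.8, 199.1, 18.5]
ee_rot: [1.0, -0.0, -0.0, 0.0]
contact_force: [-4.2, -1.2, 2.2]
gripper_width: 55.2
grasp_force: 1.8
```

Call:
arm_command(
  steps=[0.002, 0, 0, 0, 0, 0, 0, 0],
)

```text
clock: 33.42
position: [595.9, 199.1, 18.4]
ee_rot: [1.0, -0.0, -0.001, 0.0]
contact_force: [-6.9, -0.7, 5.3]
gripper_width: 55.2
grasp_force: 3.3
```

Call:
arm_command(
  steps=[0.003, 0, 0, 0, 0, 0, 0, 0],
)

```text
clock: 33.67
position: [595.8, 198.8, 18.4]
ee_rot: [1.0, -0.0, -0.004, 0.001]
contact_force: [-15.0, 0.5, 11.0]
gripper_width: 54.9
grasp_force: 7.6
```

Stalled against the rail at the same x as the others. Back off, clear the view and check.

Call:
arm_command(
  steps=[-0.02, 0, 0, 0, -0.05, 0, 0, 0, 0, 0, -0.05, 0, 0, 0, -0.05, 0, -0.02, -0.05, -0.04, 0, -0.02, -0.05, 0, 0, -0.02, -0.05, 0, 0, -0.02, -0.05, 0, 0, -0.02, -0.05, 0, 0, 0, 0, 0, 0],
)

```text
clock: 34.92
position: [431.0, 450.2, 155.5]
ee_rot: [1.0, 0.002, 0.001, -0.001]
contact_force: [-0.1, -1.2, -0.3]
gripper_width: 55.1
grasp_force: 0.0
```

```bash
python3 - <<'E'
from h import *
im=snap('top','t10.png')
print(read_state()['position'])
for n,b in dict(red=(325,140,425,330),yellow=(275,140,340,330),green=(205,140,275,330)).items():
    print(n,quads(im,b,60,n).round(1),edges(im,b,n))
cv2.imwrite('pics/t10c.png',cv2.resize(im[80:340,120:520,::-1],None,fx=2,fy=2,interpolation=cv2.INTER_CUBIC))
E
```

```text
[431.36902557 448.16050708 155.35918433]
red [ 6.544e+02 -1.499e+02  9.400e+01  9.410e+01 -3.000e-01] (array([ 6.519e+02, -1.489e+02, -8.000e-01, -1.400e+00, -3.000e-01]), array([ 622.,  686., -181., -118.]))
yellow [655.7  19.6  97.4  94.1   0. ] (array([ 6.519e+02,  2.090e+01, -1.000e-01,  0.000e+00, -2.000e-01]), array([622., 684., -10.,  50.]))
green [ 6.546e+02  1.928e+02  9.640e+01  9.740e+01 -1.000e-01] (array([ 6.524e+02,  1.943e+02, -0.000e+00,  0.000e+00, -1.000e-01]), array([623., 684., 161., 227.]))
```

View pics/t10c.png

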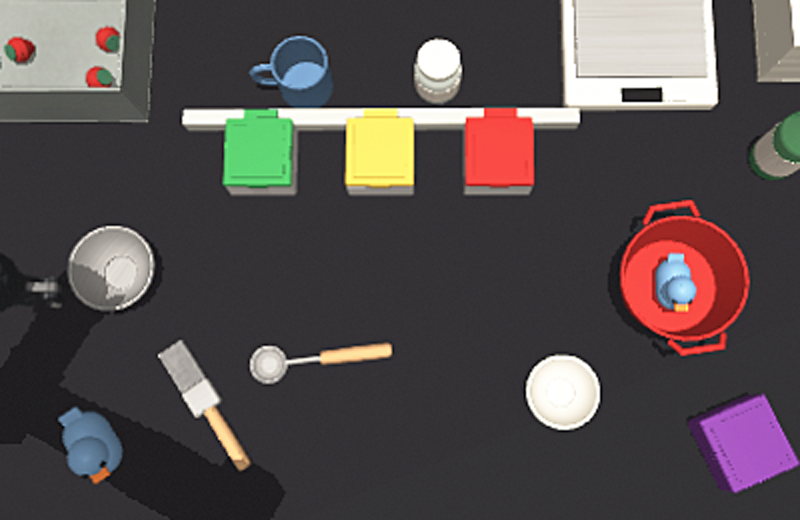

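The tubs are flush and square, each within about 4 mm of its tag. The duck is in the basin and the bystanders have not moved. Handing in.

```bash
python3 -c "from bench import *; print(job_done())"
```

```text
the job is handed in; nothing more can be done
None
```

I handed the job in after about 35 s of the 72 s: by the last top picture the duck is in the red basin, the three tubs are flush and square against the rail within about 4 mm of their tags, and the bystanders have not visibly moved; the verdict wasn't shown.

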